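# Set out the fittings for refitting a book-cabinet door

### The arm

A 6-joint arm with a two-finger parallel gripper is mounted at the origin on the work surface. World frame = base frame: x ahead of the robot, y to its left, z up, the work surface at z = 0. Lengths are in m, angles in degrees, forces in N, time in s.
With the tool pointing down it reaches from about 0.3 to 0.75 m from the base axis. Payload 8.5 kg.
Tool frame: the origin (TCP) lies at the very end of the fingers, on their centre line; the grasp point (between the pads) lies 19 mm behind it; z points along the fingers, y is the line along which they close (so a half turn about z gives the same grasp; the last joint's range is limited). The gripper opens to 85 mm and grips with 20 to 120 N. Pads are 22 mm wide; open, the fingers measure 114 mm over their backs; the gripper's body (76 mm by 85 mm) begins 54 mm behind the grasp point. The pads swing forward as they close: fully open they stand 13 mm farther back than shut.
Start: joints at [-76.564, 21.807, 74.336, -0, 83.858, -12.336], TCP at [0.239, -0.495, 0.231] pointing down, gripper open.
Joint ranges: [-178.18, 178.18], [-50.72, 133.34], [12.68, 142.11], [-81.47, 261.47], [9.98, 163.14], [-165.26, 165.26]. Speed limits (degrees/s): [136.94, 136.94, 180, 180, 180, 180].

### API

Orientations are given as a 3x3 rotation matrix whose columns are the frame's x, y, z axes.
In Python, from rig import env gives the robot as it stands.
- The arm moves only by the tool move_arm, never from a script. Its argument "plan" is a list of rows, each a list of 7 numbers: the turn, a rotation vector about the tool's x, y, z in degrees, then the shift along the tool's x, y, z in cm, then the gripper command: -1 is shut, 1 is fully open, values between are in proportion. In form: [[ax, ay, az, tx, ty, tz, jaw], ...]. A call has 1 to 5 rows; each row is the pose to reach, as a shift and turn from the pose commanded when the call began, along the tool's axes at that moment; what a row does not reach only later rows make up. A row lasts 1/10 s, in which the tool goes at most 50 mm and 8.59 degrees, less where a joint would pass 70% of its speed; a pose out of reach is approached as far as the arm can. A call with a gripper value outside its range is refused whole. The fingers move at their own pace and stop on an object; "squeeze" is the grip in N (left out, the last holds). Time passes only in rows, so rows that repeat a pose let the fingers close. It gives the time, the measured TCP pose, the force, the opening and the grip force at its end, in the units of the state.
- env.observe(): the state, without advancing time (a new reading comes with each control period).
- env.get_image(name): name is "side" or "top" or "wrist"; returns a dict with "color" (384x512x3 uint8, red, green, blue), "fov_y" (degrees; the focal length in pixels is half the picture's height over the tangent of half this angle, whatever the lens; pixels are square), "cx", "cy" (the principal point, pixels), "distortion" ([k1, k2, p1, p2, k3] as OpenCV has them; the pictures are not rectified), "R" (3x3) and "t" (3): a world point X has camera coordinates R X + t. Camera axes: x right, y down, z forward; pixel columns grow to the right and rows downward; lengths in m; the calibration is good to about 2 mm. A picture is of the moment at which its call begins. There is no depth.
- env.close_job(): hands the job in; it is judged then, once.
Trained networks look in a picture, given as the dict that the camera call returned (one of the last four; its "shot" number tells which), for a name from the list of things; names that differ only in an ending like _2 or _b are one class to them, and where a whole thing is asked for, a point or a joint stands for the part that bears it (a point fixed in the world has none). Each returns a list of dicts, best first, with "conf" (0 to 1); they miss things now and then, are a little off and sometimes report something else, mostly with a low value. They report only what shows in the picture. A call takes as long as a camera call. They do not tell look-alikes from the thing itself.
- env.outline_of(target, picture): "mask" (384x512 bool, what is visible of it) and "bbox" ([centre column, centre row, width, height] in pixels, round what is visible of it).
- env.tip_of(target, picture): "pixel" ([column, row] in pixels: a listed point, or the origin of a listed thing).
The state is a dict: "time_s": time; "q": joint angles; "qvel": joint speeds; "joint_efforts": joint torques, N m; "position": TCP position; "tool_rot": TCP orientation; "ft_force": force on the tool from outside, world axes, zero at the start; "wrist_torque": the same for the moment, N m; "grip_width": finger opening in m; "gripper_force": force on a finger pad.
Only numpy, scipy, OpenCV 4.12 (cv2) and the standard library are available. Lean on these libraries where they do the work, as an engineer would, in place of code of your own. Each camera call takes 0.05 s, during which the arm holds its last target. There are 200 camera calls.

### The job

Nest the shorter loose steel corner guard over the one screwed to the plywood board and the longer one over that, ridges up, legs aligned, middle over middle. Stand the lock upright on the grey strip, midway between its two rod guides, and the pull handle on its feet on the table behind the strip (side away from the robot), two fingers' width clear of it, parallel to it and centred on the lock. Let go of everything, and leave the round screw tin and the eraser where they are.

Things in the scene. Friction and masses are not known exactly. Their poses are not given: they have to be found in the camera images.
- jig: Plywood board 100 (x) x 130 (y) x 12 thick, fixed on the table; screwed on its middle a bare steel angle 38 long, roof-like, ridge up along y. Section as the loose guards; toes on the board, ridge 45 above the table. Origin: centre of the board's underside; z up. A guard nested on it has its origin 19 above this one.
- strip: Grey painted steel strip (offcut of a door stile), 50 (x) x 200 (y) x 4 thick, fixed flat on the table, with two dark rod guides on it: blocks 30 (x) x 16 (y) x 18 high, centred at y = -72 and +72. Origin: centre of its underside; y along the strip, x across it, away from the robot (within 15 degrees); z up.
- guard_mid: Shorter loose corner guard: bare steel equal angle, 50 long, legs 42 wide, 5 thick, standing on its toes like a roof; 33 high, 60 wide; 0.16 kg. Origin: at toe level under the ridge's middle; y along the ridge, z up. Hold by its end faces near the ridge (at about 26 height). Nested on an equal section it sits 7 higher than that one.
- guard_long: Longer loose corner guard, 62 long, 0.20 kg; section, frame and grip as the shorter one. Nested on the shorter guard its origin is 7 above that guard's origin, 26 above the board's.
- lock: Cabinet lock standing on its face: steel flange 36 in diameter and 6 thick at the bottom, brass barrel 24 in diameter above it, 40 high to the barrel's top (43 with the small cam on it). 0.14 kg. Origin: centre of its underside; z up along the barrel.
- handle: Aluminium pull handle on two round feet: straight bar 12 (x) x 100 (y) x 10, from 25 to 35 above the table, on posts 12 in diameter with foot flanges 24 in diameter and 5 thick at y = -42 and +42. 0.15 kg. Origin: midway between the feet, at their underside; y along the bar, z up.
- tin: Round dark steel screw tin with a bright lid, 47 in diameter, 20 high, loose among the fittings; not to be moved. Origin: centre of its underside.
- eraser: Dark eraser in a paper sleeve, 40 x 20 x 12, loose among the fittings; not to be moved. Origin: centre of its underside; x along its 40 length.
Things that resemble listed ones, but are neither listed nor needed, are in the scene too. What is shaped like the lock but pink or red is not meant. Leave any orange look-alike of the guard_long alone.

How it is judged:
By the outcome, as a careful person would: the job done as asked, in the order asked, and still so for the second after the job is handed in, with the robot touching nothing.
It also fails if it takes over 106 s, if anything falls off the work surface, if the arm or the gripper's body presses on something with over 40 N, if the wrist force passes 120 N, or if a joint passes its speed limit or range.

## Working session

There is one attempt and no reset: what is moved stays moved. The work goes in short steps, Python scripts to look and compute and a tool call to move; the robot and the scene stay as the last step left them, time stands still between calls to the robot, and variables do not carry over. Pictures are saved under pics/ and viewed, at most 14 in all, crops included, and the job is handed in when it is done.

Besides the shell and the picture viewer there is one more tool, called after ">>>" as name(argument=value, ...) on one line, values as JSON. move_arm: Moves the arm, as the interface text tells. Its arguments: {"type":"object","properties":{"plan":{"type":"array"},"squeeze":{"type":"number"}},"required":["plan"]}

```bash
ls; mkdir -p pics; cat > h.py <<'E'
import numpy as np, cv2
from rig import env
def K(p):
    h=p["color"].shape[0]; f=h/2/np.tan(np.radians(p["fov_y"])/2)
    return np.array([[f,0,p["cx"]],[0,f,p["cy"]],[0,0,1.]])
def toworld(p,px,z):
    px=np.array(px,float).reshape(-1,1,2)
    u=cv2.undistortPoints(px,K(p),np.array(p["distortion"],float)).reshape(-1,2)
    R=np.array(p["R"]);t=np.array(p["t"]);C=-R.T@t
    d=np.c_[u,np.ones(len(u))]@R
    return C+d*((z-C[2])/d[:,2])[:,None]
def topx(p,X):
    R=np.array(p["R"]);t=np.array(p["t"],float)
    return cv2.projectPoints(np.array(X,float).reshape(-1,1,3),cv2.Rodrigues(R)[0],t,K(p),np.array(p["distortion"],float))[0].reshape(-1,2)
def save(p,name,s=1.5,crop=None):
    im=p["color"][...,::-1]
    if crop: a,b,c,d=crop; im=im[b:d,a:c]
    cv2.imwrite("pics/"+name,cv2.resize(im,None,fx=s,fy=s,interpolation=cv2.INTER_CUBIC))
def find(p,names):
    for n in names:
        for d in env.outline_of(n,p): print(n,"out",round(d["conf"],2),np.round(d["bbox"]))
        for d in env.tip_of(n,p): print(n,"tip",round(d["conf"],2),np.round(d["pixel"],1))
ALL=["jig","strip","guard_mid","guard_long","lock","handle","tin","eraser"]
E
python3 - <<'E'
from h import *
for n in("top","side"):
    p=env.get_image(n); save(p,n+"0.png",1.56); print(n); find(p,ALL)
    print(-np.array(p["R"]).T@p["t"])
E
```

```text
pics
top
jig out 0.71 [258. 120.  36.  34.]
jig out 0.7 [130. 166.  71.  57.]
jig tip 0.66 [130.2 165.6]
strip out 0.81 [371. 176. 103.  41.]
strip tip 0.9 [373.4 179.5]
guard_mid out 0.72 [258. 119.  36.  37.]
guard_mid tip 0.78 [255.6 117.4]
guard_long out 0.95 [198. 249.  38.  39.]
guard_long out 0.62 [260. 224.  41.  37.]
guard_long tip 0.86 [260.2 224.1]
guard_long tip 0.73 [197.3 248.5]
lock out 0.84 [136. 283.  22.  14.]
lock out 0.78 [ 97. 244.  28.  21.]
lock out 0.61 [136. 242.  20.  16.]
lock out 0.55 [255. 119.  36.  41.]
lock tip 0.81 [137.2 241.6]
lock tip 0.73 [100.7 242.4]
lock tip 0.52 [138.4 289.2]
handle tip 0.56 [373.7 243.2]
handle tip 0.41 [251.6 172.5]
handle tip 0.25 [254.7 117.5]
tin out 0.81 [252. 173.  26.  25.]
tin out 0.75 [381. 246.  58.  21.]
tin tip 0.9 [253.8 172.7]
eraser out 0.59 [207. 172.  15.  16.]
eraser tip 0.82 [203.9 172.6]
[0.42504037 0.03555017 0.73809703]
side
jig tip 0.57 [261.9 125.9]
strip out 0.72 [316. 322.  51. 119.]
strip tip 0.8 [310.5 316.9]
guard_mid out 0.64 [335. 198.  35.  31.]
guard_mid tip 0.74 [335.2 195.2]
guard_long out 0.72 [203. 178.  36.  25.]
guard_long out 0.63 [234. 216.  35.  37.]
guard_long tip 0.97 [201.8 176.4]
guard_long tip 0.79 [235.  219.4]
guard_long tip 0.74 [203.4 139.7]
lock out 0.84 [204. 137.  15.  23.]
lock out 0.63 [197. 116.  14.  21.]
lock out 0.63 [170. 139.  21.  27.]
lock tip 0.8 [204.  140.9]
lock tip 0.78 [197.8 118.6]
lock tip 0.58 [167.9 144.8]
handle out 0.88 [237. 338.  21.  73.]
handle tip 0.83 [237.9 339.9]
handle tip 0.42 [333.5 196. ]
handle tip 0.35 [311.6 318.2]
tin out 0.74 [283. 202.  24.  28.]
tin tip 0.64 [281.4 205.6]
eraser out 0.62 [274. 177.  20.  10.]
eraser tip 0.77 [268.7 176.6]
[ 0.38900172 -0.42558438  0.62229542]
```

View pics/top0.png

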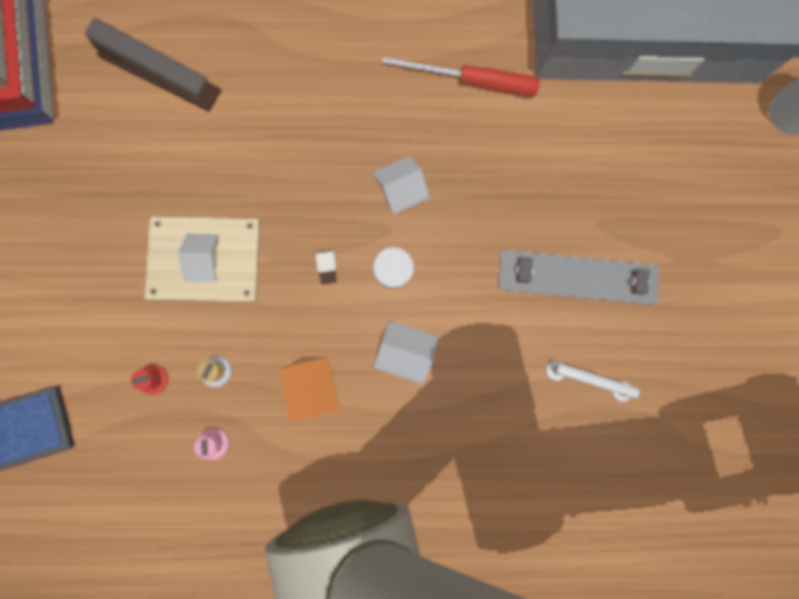

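View pics/side0.png

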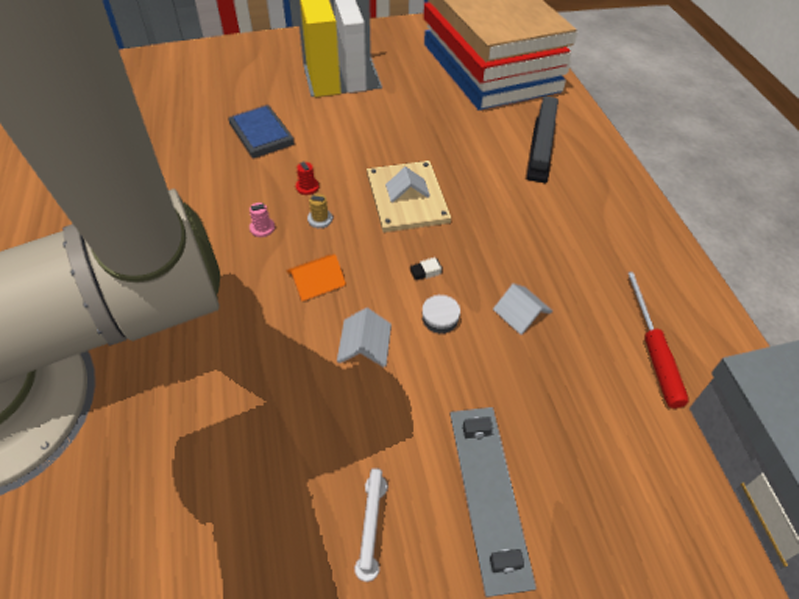

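Top image (native px = shown/1.56): jig (130,166), strip (371,177), brass lock (137,240), handle (380,244), grey guards (257,118) and (260,224), tin (252,172), eraser (208,171). Things that could be confused:
- **Lock:** the red (97,243) and pink (136,284) ones are excluded; I choose the brass one.
- **Long guard:** the orange one at (197,249) is excluded. The two grey guards are told apart by length, which I fit next.

```bash
cat > fit.py <<'E'
from h import *
from scipy.optimize import minimize
def box(x,y,z0,z1,cx=0,cy=0): return np.array([[cx+a*x/2,cy+b*y/2,z] for a in(-1,1) for b in(-1,1) for z in(z0,z1)])
def cyl(d,z0,z1,cx=0,cy=0):
    a=np.linspace(0,2*np.pi,32,endpoint=False); return np.array([[cx+d/2*np.cos(t),cy+d/2*np.sin(t),z] for t in a for z in(z0,z1)])
def guard(L,z=0):
    return [np.array([[s*a,b*L/2,c+z] for b in(-1,1) for a,c in((0,33.2),(29.7,3.5),(26.2,0),(0,26.2))]) for s in(-1,1)]
M=dict(guard_mid=guard(50),guard_long=guard(62),jig=[box(100,130,0,12)]+guard(38,12),
 strip=[box(50,200,0,4),box(30,16,4,22,0,72),box(30,16,4,22,0,-72)],
 lock=[cyl(36,0,6),cyl(24,6,40)],handle=[box(12,100,25,35)]+[cyl(12,5,25,0,s) for s in(-42,42)]+[cyl(24,0,5,0,s) for s in(-42,42)],
 tin=[cyl(47,0,20)],eraser=[box(40,20,0,12)])
def T(v,z=0):
    c,s=np.cos(v[2]),np.sin(v[2]); return lambda P: P@np.array([[c,s,0],[-s,c,0],[0,0,1]])/1000+np.array([v[0],v[1],z])
def render(p,parts,v,z=0):
    m=np.zeros(p["color"].shape[:2],np.uint8); f=T(v,z)
    for P in parts:
        h=cv2.convexHull(topx(p,f(P)).astype(np.float32)); cv2.fillConvexPoly(m,np.round(h*16).astype(np.int32),255,cv2.LINE_AA,4)
    return m/255.
def fit(obs,parts,v0,z=0,fixyaw=False):
    B=lambda m:cv2.GaussianBlur(m.astype(np.float32),(0,0),1.2)
    ob=[(p,B(m),m.sum()) for p,m in obs]
    def cost(u):
        v=[v0[0]+u[0]/100,v0[1]+u[1]/100,v0[2]+(0 if fixyaw else u[2]/3)]
        return sum(((B(render(p,parts,v,z))-m)**2).sum()/n for p,m,n in ob)
    best=None
    for k in([0] if fixyaw else [0,-1,1]):
        r=minimize(cost,[0,0,k*.8],method="Nelder-Mead",options=dict(initial_simplex=[[0,0,k*.8],[1,0,k*.8],[0,1,k*.8],[0,0,k*.8+.5]],xatol=.01,fatol=1e-4))
        if best is None or r.fun<best.fun: best=r
    u=best.x; return np.array([v0[0]+u[0]/100,v0[1]+u[1]/100,v0[2]+(0 if fixyaw else u[2]/3)]),best.fun
def mask_near(p,names,X,z=.01,r=18):
    c=topx(p,[X[0],X[1],z])[0]; best=None
    for n in names:
        for d in env.outline_of(n,p):
            e=np.hypot(*(np.array(d["bbox"][:2])-c))
            if e<r and (best is None or d["conf"]>best[0]): best=(d["conf"],d["mask"])
    return best
E
cat > run1.py <<'E'
from fit import *
pt=env.get_image("top");ps=env.get_image("side")
seed=dict(jig=(130,166,.01,0,["jig"]),strip=(371,177,.0,-.06,["strip"]),guard_mid=(257,118,.015,.3,["guard_mid","guard_long"]),
 guard_long=(260,224,.015,-.3,["guard_mid","guard_long"]),lock=(137,241,.02,0,["lock"]),handle=(380,244,.02,-.3,["handle","tin"]),tin=(252,172,.01,0,["tin"]),eraser=(208,171,.006,1.57,["eraser"]))
for n,(u,v,z,yaw,nm) in seed.items():
    X=toworld(pt,[u,v],z)[0]; obs=[];s=""
    for p,l in((pt,"top"),(ps,"side")):
        b=mask_near(p,nm,X,z)
        if b: obs.append((p,b[1]));s+=l
    if not obs: print(n,"seed",X); continue
    for mod in(("guard_mid","guard_long") if "guard" in n else (n,)):
        w,c=fit(obs,M[mod],[X[0],X[1],yaw],0,n in("lock","tin"))
        print(n,mod,s,np.round(X[:2],3),"fit",np.round(w[:2],4),round(np.degrees(w[2]),1),"cost",round(c,3), [round(fit([o],M[mod],w,0,n in("lock","tin"))[0][k],4) for o in obs for k in(0,1)])
E
python3 run1.py
```

```text
jig jig topside [0.563 0.234] fit [0.5618 0.2357] -0.9 cost 0.063 [np.float64(0.5632), np.float64(0.2344), np.float64(0.5597), np.float64(0.2371)]
strip strip topside [ 0.543 -0.226] fit [ 0.5412 -0.2242] -6.1 cost 0.04 [np.float64(0.5418), np.float64(-0.225), np.float64(0.5404), np.float64(-0.2243)]
guard_mid guard_mid topside [ 0.655 -0.005] fit [ 0.6569 -0.0041] 25.2 cost 0.06 [np.float64(0.6581), np.float64(-0.0037), np.float64(0.6556), np.float64(-0.004)]
guard_mid guard_long topside [ 0.655 -0.005] fit [ 0.6568 -0.0035] 26.5 cost 0.396 [np.float64(0.6581), np.float64(-0.0039), np.float64(0.6554), np.float64(-0.0032)]
guard_long guard_mid topside [ 0.453 -0.008] fit [ 0.4487 -0.0097] -18.9 cost 0.164 [np.float64(0.451), np.float64(-0.009), np.float64(0.4473), np.float64(-0.0107)]
guard_long guard_long topside [ 0.453 -0.008] fit [ 0.4491 -0.0088] -18.6 cost 0.05 [np.float64(0.4508), np.float64(-0.0087), np.float64(0.4475), np.float64(-0.0096)]
lock lock topside [0.423 0.214] fit [0.4275 0.2171] 0.0 cost 0.134 [np.float64(0.4284), np.float64(0.218), np.float64(0.4256), np.float64(0.2162)]
handle handle topside [ 0.415 -0.23 ] fit [ 0.4137 -0.2307] -17.8 cost 0.224 [np.float64(0.4152), np.float64(-0.2303), np.float64(0.4126), np.float64(-0.2309)]
tin tin topside [0.551 0.006] fit [0.5501 0.0069] 0.0 cost 0.105 [np.float64(0.551), np.float64(0.0062), np.float64(0.549), np.float64(0.0081)]
eraser eraser topside [0.554 0.089] fit [0.5526 0.087 ] 11.5 cost 0.129 [np.float64(0.5535), np.float64(0.0871), np.float64(0.5514), np.float64(0.0865)]
```

```bash
cat > go.py <<'E'
import sys
from h import *
from scipy.spatial.transform import Rotation as Ro
def row(x,y,z,th,s=None):
    s=s or env.observe(); R=np.array(s["tool_rot"]); p=np.array(s["position"]); best=None
    for k in(0,180):
        t=np.radians(th+k); yt=np.array([-np.sin(t),np.cos(t),0]); zt=np.array([0,0,-1.]); G=np.c_[np.cross(yt,zt),yt,zt]
        v=Ro.from_matrix(R.T@G).as_rotvec(degrees=True)
        if best is None or np.linalg.norm(v)<np.linalg.norm(best): best=v
    return np.r_[np.round(best,2),np.round(R.T@(np.array([x,y,z])-p)*100,2)]
if __name__=="__main__":
    s=env.observe(); print("t",s["time_s"],"pos",np.round(s["position"],4),"q6",round(s["q"][5],1),"w",round(s["grip_width"],4),"F",np.round(s["ft_force"],1))
    for a in sys.argv[1:]: print(a,row(*map(float,a.split(","))).tolist())
E
python3 go.py .657,-.004,.2,25
python3 -c "
from h import *
print(np.round(env.observe()['tool_rot'],3))
p=env.get_image('wrist');print(p['fov_y'],-np.array(p['R']).T@p['t'],np.round(p['R'],2))"
```

```text
t 2.9 pos [ 0.2391 -0.4953  0.2313] q6 -12.3 w 0.0856 F [ 0.2 -0.2  0. ]
.657,-.004,.2,25 [0.0, -0.0, 0.77, 58.99, -26.07, 3.14]
[[ 0.901  0.435  0.   ]
 [ 0.435 -0.901  0.   ]
 [ 0.     0.    -1.   ]]
60.166208182757956 [ 0.3040959  -0.46310629  0.37373512] [[ 0.44 -0.9   0.  ]
 [-0.86 -0.42  0.29]
 [-0.26 -0.13 -0.96]]
```

>>> move_arm(plan=[[0,0,0.8,22.8,-10.1,1.2,1],[0,0,0.8,22.8,-10.1,1.2,1],[0,0,0.8,22.8,-10.1,1.2,1],[0,0,0.8,22.8,-10.1,1.2,1],[0,0,0.8,22.8,-10.1,1.2,1]])

```text
time_s: 3.45
position: [0.4015, -0.3036, 0.2194]
tool_rot: [[0.907, 0.422, 0.0], [0.422, -0.907, -0.0], [0.0, 0.001, -1.0]]
ft_force: [0.3, -0.9, 0.5]
grip_width: 0.0857
gripper_force: 0.0
```

>>> move_arm(plan=[[0,0,0,22.8,-10.1,1.2,1],[0,0,0,22.8,-10.1,1.2,1],[0,0,0,22.8,-10.1,1.2,1],[0,0,0,22.8,-10.1,1.2,1],[0,0,0,22.8,-10.1,1.2,1]])

```text
time_s: 3.95
position: [0.5657, -0.1155, 0.2074]
tool_rot: [[0.906, 0.422, 0.0], [0.422, -0.906, -0.0], [0.0, 0.0, -1.0]]
ft_force: [0.5, -0.1, -0.1]
grip_width: 0.0854
gripper_force: 0.0
```

>>> move_arm(plan=[[0,0,0,9,-4,0.5,1],[0,0,0,9,-4,0.5,1],[0,0,0,9,-4,0.5,1],[0,0,0,9,-4,0.5,1]])

```text
time_s: 4.35
position: [0.6294, -0.0424, 0.2017]
tool_rot: [[0.906, 0.424, -0.001], [0.424, -0.906, -0.0], [-0.001, -0.0, -1.0]]
ft_force: [-0.5, -0.9, 0.7]
grip_width: 0.0855
gripper_force: 0.0
```

```bash
cat > look.py <<'E'
from fit import *
# look.py outname  obj:model-z:x,y,yaw:names ...
import sys
p=env.get_image("wrist"); save(p,sys.argv[1],1.5)
for a in sys.argv[2:]:
    n,z,v,nm=a.split(":"); v=[float(t) for t in v.split(",")]; v[2]=np.radians(v[2]); z=float(z)
    b=mask_near(p,nm.split("+"),v,z+.01,60)
    if not b: print(n,"none"); continue
    fx=n in("lock","tin"); w,c=fit([(p,b[1])],M[n],v,z,fx); print(n,round(b[0],2),np.round(w[:2],4),round(np.degrees(w[2]),1),"cost",round(c,3))
E
python3 look.py w1.png guard_mid:0:.657,-.004,25:guard_mid+guard_long; python3 go.py .657,-.004,.06,25
```

```text
guard_mid 0.76 [ 0.6559 -0.0033] 25.9 cost 0.005
t 4.5 pos [ 0.6287 -0.0442  0.2026] q6 50.4 w 0.0853 F [-0.5  0.7 -0.3]
.657,-.004,.06,25 [0.01, 0.0, -0.11, 4.26, -2.46, 14.26]
```

View pics/w1.png

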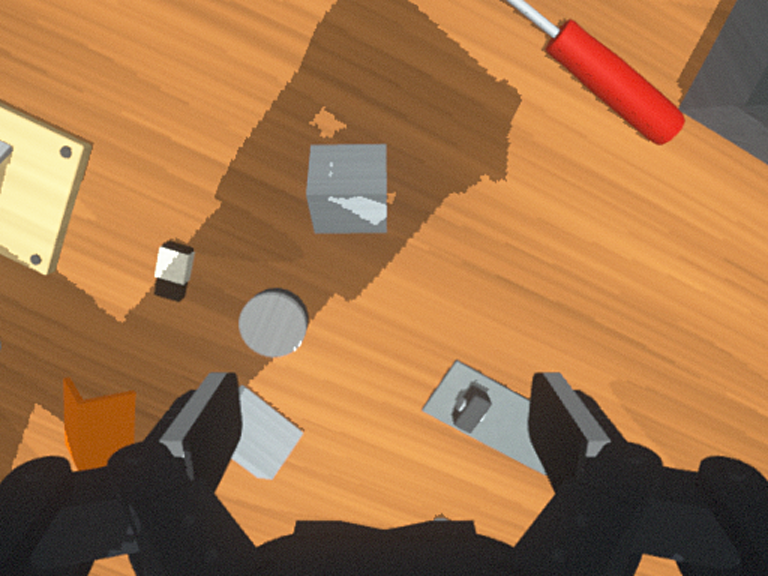

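The wrist view shows guard_mid at (347,190), with the tin at (273,322), the eraser at (175,268) and guard_long at (265,435). The fit is tight, so I'm grasping it.

>>> move_arm(plan=[[0,0,-0.8,4.1,-2.5,14.2,1],[0,0,-0.8,4.1,-2.5,14.2,1],[0,0,-0.8,4.1,-2.5,14.2,1],[0,0,-0.8,4.1,-2.5,17,1],[0,0,-0.8,4.1,-2.5,19.6,1]])

```text
time_s: 5.0
position: [0.6552, -0.0041, 0.0048]
tool_rot: [[0.901, 0.434, -0.001], [0.434, -0.901, 0.0], [-0.001, -0.001, -1.0]]
ft_force: [0.6, 0.1, 0.2]
grip_width: 0.0852
gripper_force: 0.0
```

>>> move_arm(plan=[[0,0,0,0,0,0,0],[0,0,0,0,0,0,-0.3],[0,0,0,0,0,0,-1],[0,0,0,0,0,0,-1],[0,0,0,0,0,0,-1]], squeeze=50)

```text
time_s: 5.5
position: [0.6569, -0.004, 0.0085]
tool_rot: [[0.901, 0.435, 0.004], [0.435, -0.901, -0.002], [0.003, 0.003, -1.0]]
ft_force: [-1.6, -3.1, 7.1]
grip_width: 0.0487
gripper_force: 52.2
```

>>> move_arm(plan=[[0,0,0,0,0,-4,-1],[0,0,0,0,0,-9,-1],[0,0,8,-1.4,-13,-14.5,-1],[0,0,16,-1.4,-13,-14.5,-1],[0,0,20,-1.4,-13,-14.5,-1]])

```text
time_s: 6.0
position: [0.5853, 0.1095, 0.153]
tool_rot: [[0.995, 0.096, 0.001], [0.096, -0.995, 0.001], [0.001, -0.0, -1.0]]
ft_force: [0.9, 0.8, -2.2]
grip_width: 0.0487
gripper_force: 53.1
```

```bash
python3 go.py .51,.235,.19,-0.9
```

```text
t 6.0 pos [0.5853 0.1095 0.153 ] q6 83.7 w 0.0487 F [ 0.9  0.8 -2.2]
.51,.235,.19,-0.9 [-0.03, -0.06, 6.4, -6.29, -13.22, -3.7]
```

>>> move_arm(plan=[[0,0,6.4,-6.3,-13.2,-3.7,-1],[0,0,6.4,-6.3,-13.2,-3.7,-1],[0,0,6.4,-6.3,-13.2,-3.7,-1],[0,0,6.4,-6.3,-13.2,-3.7,-1],[0,0,6.4,-6.3,-13.2,-3.7,-1]])

```text
time_s: 6.5
position: [0.5101, 0.2337, 0.1891]
tool_rot: [[1.0, -0.009, 0.001], [-0.009, -1.0, 0.0], [0.001, -0.0, -1.0]]
ft_force: [0.6, -0.3, -2.2]
grip_width: 0.0487
gripper_force: 53.1
```

```bash
python3 look.py w2.png jig:0:.562,.2357,-1:jig lock:0:.4275,.217,0:lock; python3 go.py .562,.2357,.08,-0.9
```

```text
jig 0.66 [0.5611 0.2365] -1.2 cost 0.007
lock none
t 6.65 pos [0.5112 0.2319 0.188 ] q6 103.0 w 0.0487 F [-0.6  0.6 -1.6]
.562,.2357,.08,-0.9 [0.01, 0.03, 0.19, 5.08, -0.45, 10.8]
```

View pics/w2.png

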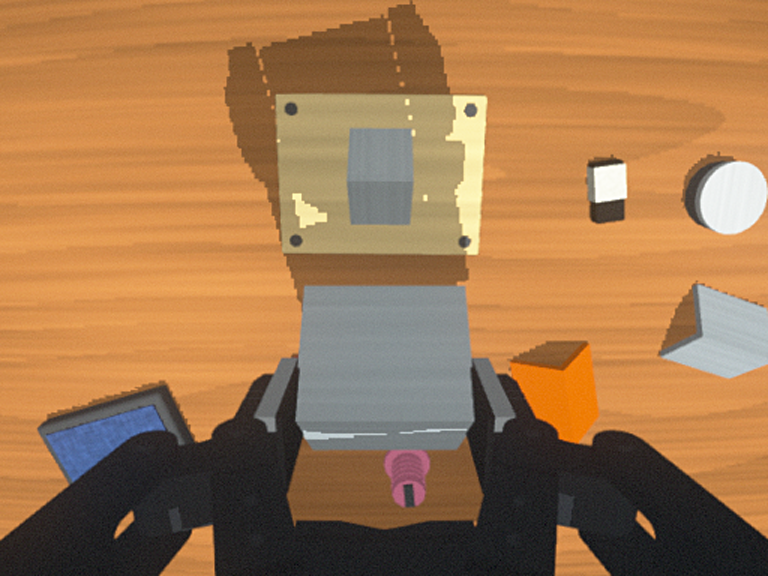

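```bash
cat > held.py <<'E'
from fit import *
from scipy.spatial.transform import Rotation as Ro
import sys
# fit held guard: pitch about tool y, dx (tool x), dz ; params: L, names
def held(L,names,h=.007,pic=None):
    s=env.observe(); p=env.get_image("wrist"); R=np.array(s["tool_rot"]);P=np.array(s["position"])
    best=None; c=topx(p,P)[0]
    for n in names:
        for d in env.outline_of(n,p):
            if np.hypot(*(d["bbox"][:2]-c))<90 and (best is None or d["conf"]>best[0]): best=(d["conf"],d["mask"])
    if best is None: print("no mask"); return
    m=best[1]; B=lambda m:cv2.GaussianBlur(m.astype(np.float32),(0,0),1.2); bm=B(m)
    F=np.diag([1.,-1,-1]) # guard axes in tool: x->x,y->-y,z->-z
    def pts(u):
        Rp=Ro.from_euler("y",u[0],degrees=True).as_matrix()
        out=[]
        for q in guard(L):
            q=(q-[0,0,26])@(F.T)   # tool coords relative grasp
            q=q@Rp.T+[u[1],u[3],u[2]-26+h*1000]
            out.append(P+q/1000@R.T)
        return out
    def cost(u):
        r=np.zeros(m.shape,np.uint8)
        for X in pts(u): cv2.fillConvexPoly(r,np.round(cv2.convexHull(topx(p,X).astype(np.float32))*16).astype(np.int32),255,cv2.LINE_AA,4)
        return ((B(r/255.)-bm)**2).sum()/m.sum()
    for k in(0,15,-15):
        r=minimize(cost,[k,0,0,0],method="Nelder-Mead",options=dict(initial_simplex=[[k,0,0,0],[k+8,0,0,0],[k,5,0,0],[k,0,5,0],[k,0,0,3]]))
        print("pitch,dx,dz,dy",np.round(r.x,1),"cost",round(r.fun,3),"cost0",round(cost([0,0,0,0]),3))
    print(best[0])
held(float(sys.argv[1]),["guard_mid","guard_long","jig"])
E
python3 held.py 50
```

```text
pitch,dx,dz,dy [ 0.9 -2.4  4.9 -0.4] cost 0.004 cost0 0.042
pitch,dx,dz,dy [19.5 -5.9  3.1 -0.4] cost 0.06 cost0 0.042
pitch,dx,dz,dy [ 0.6 -2.5  5.4 -0.4] cost 0.004 cost0 0.042
0.84
```

Wrist view: jig board centre at (381,175), held guard at (385,365), upright in the grip (pitch under 1°) and offset about −2 mm in x. Next I hover above the jig.

>>> move_arm(plan=[[0,0,0.7,5.3,-0.35,2,-1],[0,0,0.7,5.3,-0.35,7,-1],[0,0,0.7,5.3,-0.35,11.3,-1],[0,0,0.7,5.3,-0.35,11.3,-1]])

```text
time_s: 7.25
position: [0.561, 0.2345, 0.0693]
tool_rot: [[1.0, -0.024, -0.012], [-0.024, -1.0, -0.002], [-0.012, 0.003, -1.0]]
ft_force: [-0.2, -0.0, -1.4]
grip_width: 0.0488
gripper_force: 53.3
```

```bash
python3 held.py 50; python3 look.py w3.png jig:0:.562,.2357,-1:jig; python3 go.py .562,.2357,.03,-1.2; python3 - <<'E'
from h import *
for i in range(3):
    p=env.get_image("wrist");s=env.observe();print(np.round(s["position"],4),np.round((-np.array(p['R']).T@p['t']),4))
E
```

```text
pitch,dx,dz,dy [ 0.1 -1.7  4.  -0.4] cost 0.004 cost0 0.025
pitch,dx,dz,dy [20.  -5.   1.7 -0.5] cost 0.064 cost0 0.025
pitch,dx,dz,dy [ 0.1 -1.7  4.1 -0.4] cost 0.004 cost0 0.025
0.9
jig 0.69 [0.5614 0.2363] -0.9 cost 0.799
t 7.55 pos [0.5649 0.236  0.078 ] q6 102.9 w 0.0485 F [-0.3  0.1 -1.9]
.562,.2357,.03,-1.2 [-0.06, -0.25, -0.13, -0.31, 0.04, 4.8]
[0.5647 0.236  0.0776] [0.6365 0.2345 0.2207]
[0.5644 0.2359 0.0771] [0.6363 0.2345 0.2203]
[0.5642 0.2359 0.0767] [0.6362 0.2345 0.2198]
```

View pics/w3.png

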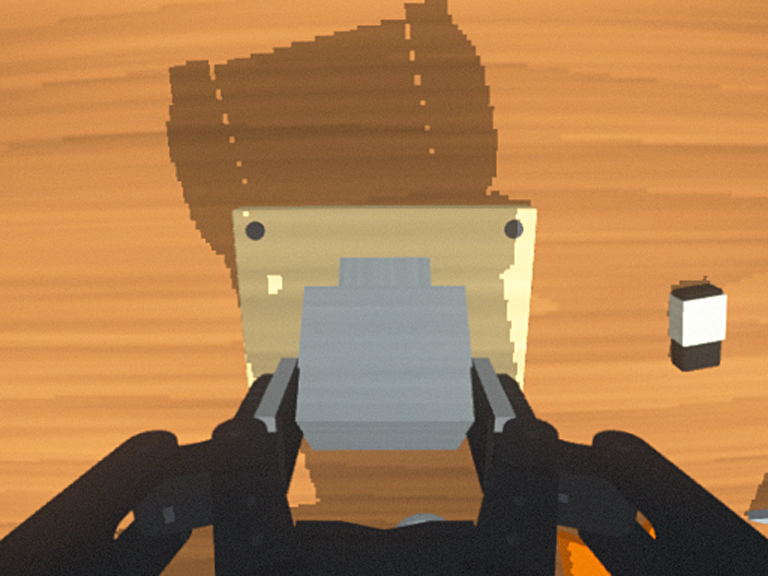

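>>> move_arm(plan=[[0,0,0,-0.1,0,2,-1],[0,0,0,-0.1,0,3.5,-1],[0,0,0,-0.1,0,4.4,-1],[0,0,0,-0.1,0,4.4,-1],[0,0,0,-0.1,0,4.4,-1]])

```text
time_s: 8.2
position: [0.5632, 0.2359, 0.032]
tool_rot: [[1.0, -0.023, 0.001], [-0.023, -1.0, 0.0], [0.001, -0.0, -1.0]]
ft_force: [-0.5, 0.4, -1.3]
grip_width: 0.0486
gripper_force: 53.4
```

>>> move_arm(plan=[[0,0,0,0,0,0,-1],[0,0,0,0,0,0,-1]])

```text
time_s: 8.4
position: [0.5632, 0.2359, 0.0321]
tool_rot: [[1.0, -0.023, 0.001], [-0.023, -1.0, 0.0], [0.001, -0.0, -1.0]]
ft_force: [0.0, -0.0, -1.5]
grip_width: 0.0487
gripper_force: 53.4
```

>>> move_arm(plan=[[0,0,0,0,0,0.15,-1],[0,0,0,0,0,0.15,-1],[0,0,0,0,0,0.15,-1]])

```text
time_s: 8.7
position: [0.5628, 0.2358, 0.0298]
tool_rot: [[1.0, -0.023, -0.0], [-0.023, -1.0, -0.0], [-0.0, 0.0, -1.0]]
ft_force: [-0.5, -0.0, -2.6]
grip_width: 0.0489
gripper_force: 53.4
```

>>> move_arm(plan=[[0,0,0,0,0,0.15,-1],[0,0,0,0,0,0.15,-1],[0,0,0,0,0,0.15,-1]])

```text
time_s: 9.0
position: [0.5629, 0.2358, 0.0296]
tool_rot: [[1.0, -0.023, 0.001], [-0.023, -1.0, 0.0], [0.001, -0.0, -1.0]]
ft_force: [-3.1, -1.3, 8.0]
grip_width: 0.0487
gripper_force: 54.3
```

>>> move_arm(plan=[[0,0,0,0,0,0,0.4],[0,0,0,0,0,0,0.8],[0,0,0,0,0,0,1],[0,0,0,0,0,0,1],[0,0,0,0,0,0,1]])

```text
time_s: 9.5
position: [0.5629, 0.2358, 0.0282]
tool_rot: [[1.0, -0.023, -0.0], [-0.023, -1.0, -0.0], [-0.0, 0.0, -1.0]]
ft_force: [1.1, 0.6, -0.4]
grip_width: 0.0858
gripper_force: 0.0
```

>>> move_arm(plan=[[0,0,0,0,0,-3,1],[0,0,0,0,0,-8,1],[0,0,0,-5,0,-13,1],[0,0,0,-8,0,-16,1],[0,0,0,-8,0,-16,1]])

```text
time_s: 10.0
position: [0.4813, 0.2382, 0.1921]
tool_rot: [[1.0, -0.022, 0.005], [-0.022, -1.0, 0.001], [0.005, -0.002, -1.0]]
ft_force: [-0.1, 0.0, -0.1]
grip_width: 0.0853
gripper_force: 0.0
```

```bash
sed -i '/^p=env/i M["mid_nest"]=guard(50)' look.py; python3 look.py w4.png mid_nest:.019:.561,.2363,-1:guard_mid+guard_long+jig guard_long:0:.449,-.009,-18.6:guard_long+guard_mid; python3 go.py .449,-.009,.2,-18.6 .449,-.05,.2,-18.6
```

```text
mid_nest 0.7 [0.5607 0.2362] -0.3 cost 0.016
guard_long 0.62 [ 0.4488 -0.0085] -17.8 cost 0.006
t 10.3 pos [0.4834 0.2373 0.1866] q6 104.9 w 0.0851 F [-0.7 -0.1 -0.8]
.449,-.009,.2,-18.6 [0.06, 0.13, 17.24, -2.86, 24.71, -1.31]
.449,-.05,.2,-18.6 [0.06, 0.13, 17.24, -2.76, 28.81, -1.31]
```

View pics/w4.png

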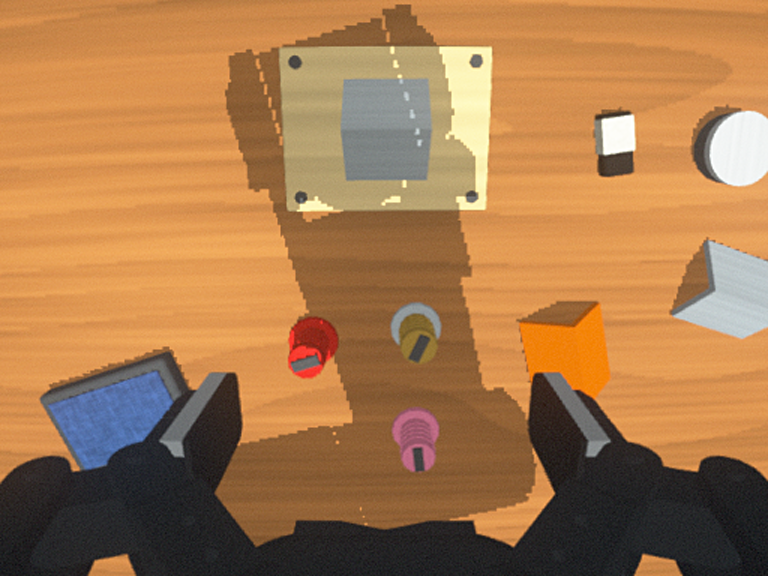

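Wrist view: guard_mid is nested centrally on the jig at (387,130). The brass lock is at (416,325), red (310,345), pink (415,440), the orange guard (562,350), and guard_long at the right edge (735,290).

>>> move_arm(plan=[[0,0,8,-4,24.3,-1.3,1],[0,0,16,-4,24.3,-1.3,1],[0,0,17,-4,24.3,-1.3,1],[0,0,17,-4,24.3,-1.3,1],[0,0,17,-4,24.3,-1.3,1]])

```text
time_s: 10.8
position: [0.437, -0.0066, 0.2003]
tool_rot: [[0.949, -0.315, -0.002], [-0.315, -0.949, 0.0], [-0.002, 0.0, -1.0]]
ft_force: [1.2, -0.4, -0.1]
grip_width: 0.0856
gripper_force: 0.0
```

>>> move_arm(plan=[[0,0,0,0,0,0,1]])

```text
time_s: 10.9
position: [0.4372, -0.0091, 0.2005]
tool_rot: [[0.947, -0.321, -0.002], [-0.321, -0.947, -0.001], [-0.001, 0.001, -1.0]]
ft_force: [0.1, 0.6, 0.1]
grip_width: 0.0852
gripper_force: 0.0
```

```bash
python3 look.py w5.png guard_long:0:.449,-.009,-18.6:guard_long+guard_mid; python3 go.py .449,-.0085,.006,-18
```

```text
guard_long 0.95 [ 0.4485 -0.0082] -18.2 cost 0.005
t 11.05 pos [ 0.4375 -0.0045  0.2005] q6 92.2 w 0.0853 F [ 0.   0.1 -0.1]
.449,-.0085,.006,-18 [-0.01, 0.1, -0.38, 1.25, 0.03, 19.45]
```

>>> move_arm(plan=[[0,0,-0.4,1.1,-0.1,5,1],[0,0,-0.4,1.1,-0.1,10,1],[0,0,-0.4,1.1,-0.1,15,1],[0,0,-0.4,1.1,-0.1,18,1],[0,0,-0.4,1.1,-0.1,19.5,1]])

```text
time_s: 11.55
position: [0.4468, -0.0051, 0.0031]
tool_rot: [[0.952, -0.305, -0.005], [-0.305, -0.952, 0.002], [-0.005, 0.0, -1.0]]
ft_force: [1.1, 0.4, -0.0]
grip_width: 0.0854
gripper_force: 0.0
```

>>> move_arm(plan=[[0,0,0,0,0,0,0.5],[0,0,0,0,0,0,0],[0,0,0,0,0,0,-1],[0,0,0,0,0,0,-1],[0,0,0,0,0,0,-1]], squeeze=50)

```text
time_s: 12.05
position: [0.4482, -0.0069, 0.0069]
tool_rot: [[0.951, -0.308, 0.001], [-0.308, -0.951, -0.0], [0.001, -0.0, -1.0]]
ft_force: [-0.2, 0.0, -2.6]
grip_width: 0.061
gripper_force: 54.5
```

>>> move_arm(plan=[[0,0,0,0,0,-4,-1],[0,0,0,0,0,-9,-1],[0,0,0,0,0,-13,-1],[0,0,0,0,0,-17,-1],[0,0,0,0,0,-17,-1]])

```text
time_s: 12.55
position: [0.4499, -0.0073, 0.1812]
tool_rot: [[0.951, -0.308, 0.01], [-0.308, -0.951, -0.003], [0.01, -0.0, -1.0]]
ft_force: [0.5, 0.5, -3.3]
grip_width: 0.0607
gripper_force: 57.0
```

```bash
python3 held.py 62; python3 go.py .505,.236,.19,-0.9
```

```text
pitch,dx,dz,dy [-0.  -0.2  1.7 -0.2] cost 0.002 cost0 0.011
pitch,dx,dz,dy [19.1 -3.7  0.2 -0.3] cost 0.067 cost0 0.011
pitch,dx,dz,dy [-0.1 -0.3  1.9 -0.2] cost 0.002 cost0 0.011
0.68
t 12.75 pos [ 0.4471 -0.0067  0.1751] q6 91.8 w 0.0608 F [-0.2 -0.3 -2.8]
.505,.236,.19,-0.9 [-0.02, 0.16, -17.03, -1.97, -24.87, -1.49]
```

>>> move_arm(plan=[[0,0,-8,-2,-24.9,-1.5,-1],[0,0,-16,-2,-24.9,-1.5,-1],[0,0,-17,-2,-24.9,-1.5,-1],[0,0,-17,-2,-24.9,-1.5,-1],[0,0,-17,-2,-24.9,-1.5,-1]])

```text
time_s: 13.25
position: [0.5051, 0.2379, 0.1895]
tool_rot: [[1.0, -0.016, -0.003], [-0.016, -1.0, -0.001], [-0.003, 0.001, -1.0]]
ft_force: [1.6, -1.3, -2.2]
grip_width: 0.0602
gripper_force: 56.9
```

>>> move_arm(plan=[[0,0,0,2.5,0,1,-1],[0,0,0,5.6,0,5,-1],[0,0,0,5.6,0,10,-1],[0,0,0,5.6,0,10,-1],[0,0,0,5.6,0,10,-1]])

```text
time_s: 13.75
position: [0.5609, 0.2349, 0.0907]
tool_rot: [[1.0, -0.016, -0.003], [-0.016, -1.0, -0.001], [-0.003, 0.001, -1.0]]
ft_force: [0.1, 0.1, -1.3]
grip_width: 0.0608
gripper_force: 56.9
```

>>> move_arm(plan=[[0,0,0,0,0,0,-1],[0,0,0,0,0,0,-1],[0,0,0,0,0,0,-1]])

```text
time_s: 14.05
position: [0.562, 0.2352, 0.0931]
tool_rot: [[1.0, -0.016, 0.003], [-0.016, -1.0, 0.001], [0.003, -0.001, -1.0]]
ft_force: [0.5, -0.3, -2.2]
grip_width: 0.0605
gripper_force: 57.0
```

```bash
python3 go.py .5612,.2362,.036,-1.0; python3 held.py 62 | head -1
```

```text
t 14.05 pos [0.562  0.2352 0.0931] q6 102.5 w 0.0605 F [ 0.5 -0.3 -2.2]
.5612,.2362,.036,-1.0 [-0.04, -0.16, 0.08, -0.1, -0.1, 5.71]
pitch,dx,dz,dy [ 78.8 -29.4 247.3  -2.6] cost 0.294 cost0 9.037
```

>>> move_arm(plan=[[0,0,0,-0.05,-0.1,2.5,-1],[0,0,0,-0.05,-0.1,4.5,-1],[0,0,0,-0.05,-0.1,5.3,-1],[0,0,0,-0.05,-0.1,5.3,-1],[0,0,0,-0.05,-0.1,5.3,-1]])

```text
time_s: 14.75
position: [0.5616, 0.2361, 0.0391]
tool_rot: [[1.0, -0.016, 0.001], [-0.016, -1.0, 0.0], [0.001, -0.0, -1.0]]
ft_force: [-1.0, -0.7, -3.0]
grip_width: 0.0607
gripper_force: 56.9
```

>>> move_arm(plan=[[0,0,0,0,0,0.2,-1],[0,0,0,0,0,0.2,-1],[0,0,0,0,0,0.2,-1]])

```text
time_s: 15.05
position: [0.5612, 0.236, 0.0368]
tool_rot: [[1.0, -0.016, 0.001], [-0.016, -1.0, 0.0], [0.001, -0.0, -1.0]]
ft_force: [-0.5, 0.3, -1.9]
grip_width: 0.0604
gripper_force: 56.9
```

>>> move_arm(plan=[[0,0,0,0,0,0.1,-1],[0,0,0,0,0,0.1,-1],[0,0,0,0,0,0.1,-1]])

```text
time_s: 15.35
position: [0.5611, 0.236, 0.0353]
tool_rot: [[1.0, -0.016, 0.0], [-0.016, -1.0, -0.0], [0.0, 0.0, -1.0]]
ft_force: [0.3, -0.3, -3.0]
grip_width: 0.0604
gripper_force: 56.9
```

>>> move_arm(plan=[[0,0,0,0,0,0.15,-1],[0,0,0,0,0,0.15,-1],[0,0,0,0,0,0.15,-1]])

```text
time_s: 15.65
position: [0.5611, 0.236, 0.0342]
tool_rot: [[1.0, -0.016, 0.0], [-0.016, -1.0, 0.0], [0.0, -0.0, -1.0]]
ft_force: [-2.0, 0.7, 3.8]
grip_width: 0.0606
gripper_force: 57.5
```

>>> move_arm(plan=[[0,0,0,0,0,0.1,-1],[0,0,0,0,0,0.1,-1],[0,0,0,0,0,0.1,-1]])

```text
time_s: 15.95
position: [0.5612, 0.2361, 0.0341]
tool_rot: [[1.0, -0.016, 0.001], [-0.016, -1.0, 0.0], [0.001, -0.0, -1.0]]
ft_force: [-4.4, -1.9, 11.2]
grip_width: 0.0604
gripper_force: 58.3
```

>>> move_arm(plan=[[0,0,0,0,0,0,0.6],[0,0,0,0,0,0,1],[0,0,0,0,0,0,1],[0,0,0,0,0,-3,1],[0,0,0,0,0,-8,1]])

```text
time_s: 16.45
position: [0.5596, 0.2356, 0.1107]
tool_rot: [[1.0, -0.016, -0.007], [-0.016, -1.0, -0.001], [-0.007, 0.002, -1.0]]
ft_force: [0.9, 0.4, 1.1]
grip_width: 0.0854
gripper_force: 0.0
```

>>> move_arm(plan=[[0,0,0,-4,0.4,-3,1],[0,0,0,-8,0.8,-6,1],[0,0,0,-10.5,1.2,-8,1],[0,0,0,-10.5,1.2,-8,1],[0,0,0,-10.5,1.2,-8,1]])

```text
time_s: 16.95
position: [0.4561, 0.2258, 0.193]
tool_rot: [[1.0, -0.016, 0.001], [-0.016, -1.0, 0.0], [0.001, -0.0, -1.0]]
ft_force: [0.2, -0.2, 1.0]
grip_width: 0.0858
gripper_force: 0.0
```

```bash
python3 look.py w6.png guard_long:.026:.561,.2363,-1:guard_mid+guard_long+jig lock:0:.4275,.217,0:lock;  python3 go.py .4275,.217,.19,0
```

```text
guard_long 0.59 [0.611  0.2695] -65.4 cost 0.784
lock 0.85 [0.4264 0.2179] 0.0 cost 0.033
t 17.2 pos [0.4563 0.2256 0.1918] q6 103.9 w 0.0851 F [0.4 0.4 0.5]
.4275,.217,.19,0 [0.02, 0.1, -0.95, -2.87, 0.91, 0.18]
```

View pics/w6.png

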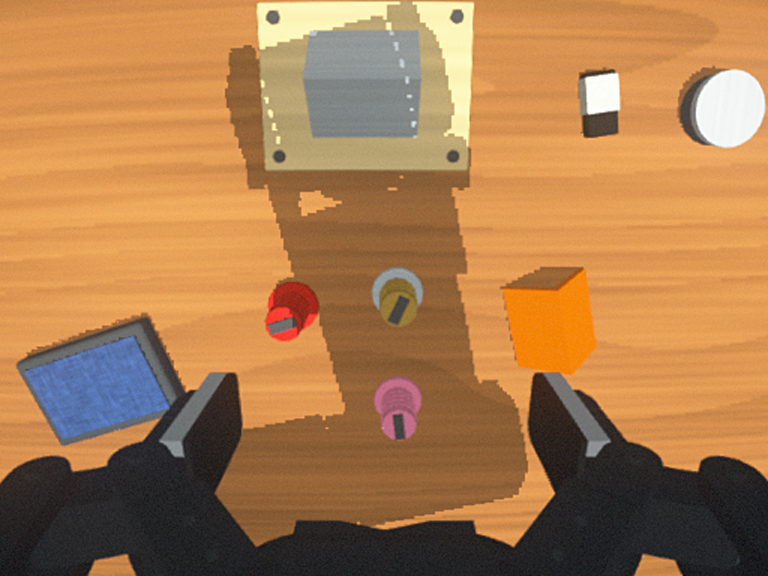

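Wrist view: guard_long is nested centrally on the jig at (362,85). The brass lock is at (397,293), with red (290,310) and pink (397,405) beside it. I'm picking the brass one with the jaws part-open.

>>> move_arm(plan=[[0,0,0,-3,0.8,3,0.1],[0,0,0,-3,0.8,8,0.1],[0,0,0,-3,0.8,12,0.1],[0,0,0,-3,0.8,12,0.1],[0,0,0,-3,0.8,12,0.1]])

```text
time_s: 17.7
position: [0.4264, 0.2183, 0.0732]
tool_rot: [[1.0, -0.016, -0.001], [-0.016, -1.0, -0.0], [-0.001, 0.0, -1.0]]
ft_force: [0.4, -0.2, 0.7]
grip_width: 0.0468
gripper_force: 0.0
```

>>> move_arm(plan=[[0,0,0,0,0,3,0.1],[0,0,0,0,0,5.9,0.1],[0,0,0,0,0,5.9,-0.2],[0,0,0,0,0,5.9,-1],[0,0,0,0,0,5.9,-1]], squeeze=40)

```text
time_s: 18.2
position: [0.427, 0.2185, 0.0157]
tool_rot: [[1.0, -0.016, 0.003], [-0.016, -1.0, 0.001], [0.003, -0.001, -1.0]]
ft_force: [-0.4, 0.4, -1.8]
grip_width: 0.0226
gripper_force: 39.2
```

>>> move_arm(plan=[[0,0,0,0,0,0,-1],[0,0,0,0,0,0,-1],[0,0,0,0,0,-4,-1],[0,0,0,0,0,-9,-1],[0,0,0,0,0,-14,-1]])

```text
time_s: 18.7
position: [0.4252, 0.2181, 0.1562]
tool_rot: [[1.0, -0.016, -0.0], [-0.016, -1.0, -0.0], [-0.0, 0.0, -1.0]]
ft_force: [1.2, 0.2, -1.9]
grip_width: 0.0223
gripper_force: 39.6
```

```bash
python3 look.py w7.png; python3 go.py .49,-.2242,.19,-6
```

```text
t 18.75 pos [0.4284 0.2191 0.164 ] q6 103.8 w 0.0229 F [3.5 2.  8.8]
.49,-.2242,.19,-6 [-0.22, -0.74, 5.1, 6.89, 44.21, -2.66]
```

View pics/w7.png

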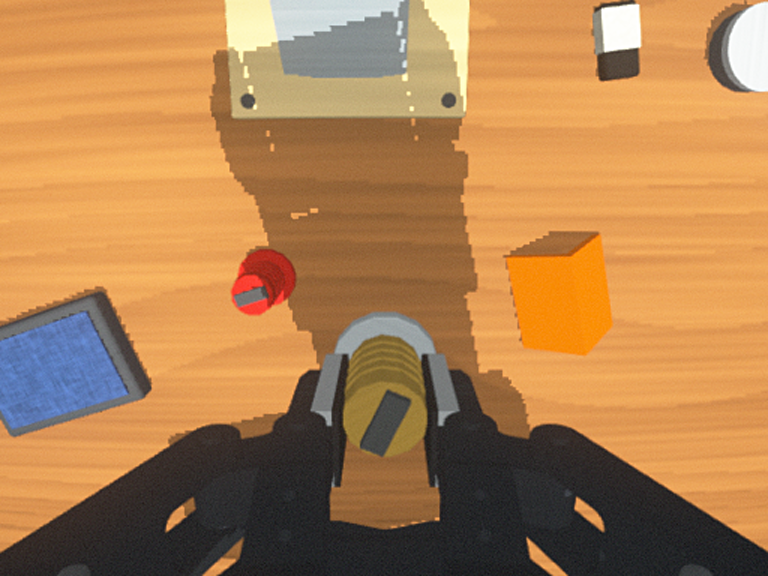

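Wrist view: the brass lock is held upright between the pads (385,390). I'm carrying it to the strip.

>>> move_arm(plan=[[0,0,0,2.5,23,-2.7,-1],[0,0,0,2.5,23,-2.7,-1],[0,0,0,2.5,23,-2.7,-1],[0,0,0,2.5,23,-2.7,-1],[0,0,0,2.5,23,-2.7,-1]])

```text
time_s: 19.25
position: [0.447, -0.0149, 0.1817]
tool_rot: [[1.0, -0.018, 0.002], [-0.018, -1.0, -0.001], [0.002, 0.001, -1.0]]
ft_force: [1.2, -0.7, -1.5]
grip_width: 0.0226
gripper_force: 40.0
```

>>> move_arm(plan=[[0,0,5.1,2.4,21.2,0,-1],[0,0,5.1,2.4,21.2,0,-1],[0,0,5.1,2.4,21.2,0,-1],[0,0,5.1,2.4,21.2,0,-1],[0,0,5.1,2.4,21.2,0,-1]])

```text
time_s: 19.75
position: [0.4676, -0.2289, 0.1809]
tool_rot: [[0.994, -0.109, 0.001], [-0.109, -0.994, -0.002], [0.001, 0.002, -1.0]]
ft_force: [0.2, 0.1, -1.8]
grip_width: 0.0225
gripper_force: 40.0
```

>>> move_arm(plan=[[0,0,0,0,0,0,-1],[0,0,0,0,0,0,-1]])

```text
time_s: 19.95
position: [0.4673, -0.2236, 0.1808]
tool_rot: [[0.994, -0.105, -0.0], [-0.105, -0.994, 0.001], [-0.0, -0.001, -1.0]]
ft_force: [0.7, -0.0, -1.5]
grip_width: 0.0225
gripper_force: 40.0
```

```bash
python3 look.py w8.png strip:0:.541,-.2245,-6:strip handle:0:.4137,-.2307,-17.8:handle; python3 go.py .541,-.2245,.08,-6
```

```text
strip 0.86 [ 0.5401 -0.2242] -5.6 cost 0.008
handle 0.66 [ 0.4137 -0.2299] -18.2 cost 1.11
t 20.1 pos [ 0.4676 -0.2231  0.181 ] q6 57.3 w 0.0226 F [ 0.1  0.9 -1.5]
.541,-.2245,.08,-6 [-0.01, -0.0, 0.07, 7.32, -0.61, 10.1]
```

View pics/w8.png

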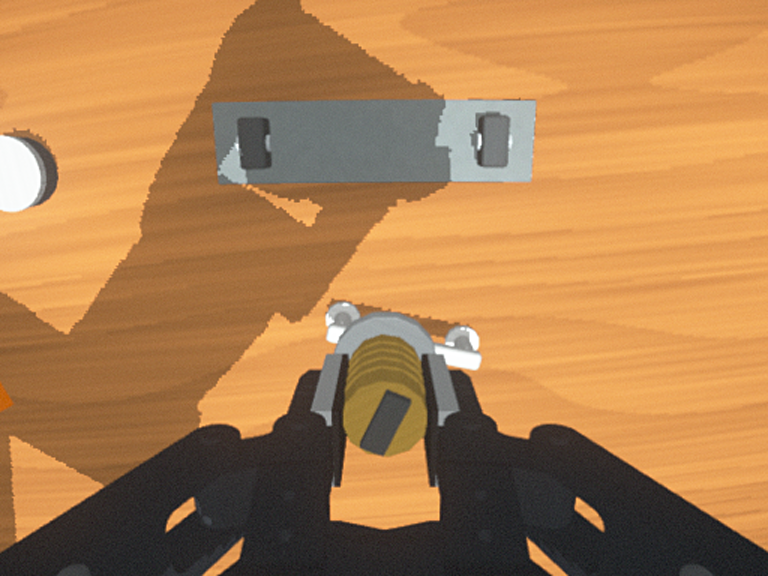

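Wrist view: strip centre at (373,142) with rod guides at (254,142) and (494,140). The handle is at (405,335), behind the held lock. I'm lowering onto the strip's middle.

>>> move_arm(plan=[[0,0,0,4.5,-0.4,0,-1],[0,0,0,7.2,-0.65,4,-1],[0,0,0,7.2,-0.65,9,-1],[0,0,0,7.2,-0.65,13,-1],[0,0,0,7.2,-0.65,15.3,-1]])

```text
time_s: 20.6
position: [0.5389, -0.2234, 0.0247]
tool_rot: [[0.995, -0.103, -0.004], [-0.103, -0.995, 0.003], [-0.004, -0.002, -1.0]]
ft_force: [0.2, 0.8, -1.6]
grip_width: 0.0231
gripper_force: 40.0
```

>>> move_arm(plan=[[0,0,0,0,0,0,-1],[0,0,0,0,0,0,-1],[0,0,0,0,0,0,-1],[0,0,0,0,0,0,-1]])

```text
time_s: 21.0
position: [0.5406, -0.2258, 0.0295]
tool_rot: [[0.994, -0.105, 0.002], [-0.105, -0.994, -0.002], [0.003, 0.001, -1.0]]
ft_force: [0.3, -1.2, -1.1]
grip_width: 0.0225
gripper_force: 40.0
```

>>> move_arm(plan=[[0,0,0,0,-0.05,0.5,-1],[0,0,0,0,-0.05,0.7,-1],[0,0,0,0,-0.05,0.7,-1],[0,0,0,0,-0.05,0.7,-1]])

```text
time_s: 21.4
position: [0.5399, -0.2251, 0.0208]
tool_rot: [[0.994, -0.105, -0.0], [-0.105, -0.994, 0.0], [-0.0, -0.0, -1.0]]
ft_force: [0.6, 0.3, -1.3]
grip_width: 0.0226
gripper_force: 40.0
```

>>> move_arm(plan=[[0,0,0,0,0,0.15,-1],[0,0,0,0,0,0.15,-1],[0,0,0,0,0,0.15,-1]])

```text
time_s: 21.7
position: [0.5401, -0.2252, 0.0195]
tool_rot: [[0.994, -0.105, 0.0], [-0.105, -0.994, -0.0], [0.0, 0.0, -1.0]]
ft_force: [-0.6, 0.1, 1.3]
grip_width: 0.0224
gripper_force: 40.2
```

>>> move_arm(plan=[[0,0,0,0,0,0.1,-1],[0,0,0,0,0,0.1,-1],[0,0,0,0,0,0.1,-1]])

```text
time_s: 22.0
position: [0.5401, -0.2252, 0.0194]
tool_rot: [[0.994, -0.105, 0.001], [-0.105, -0.994, -0.001], [0.001, 0.001, -1.0]]
ft_force: [-3.9, 1.7, 10.0]
grip_width: 0.0226
gripper_force: 41.3
```

>>> move_arm(plan=[[0,0,0,0,0,-0.05,-0.3],[0,0,0,0,0,-0.05,0.1],[0,0,0,0,0,-0.05,0.1],[0,0,0,0,0,-3,0.1],[0,0,0,0,0,-7,0.1]])

```text
time_s: 22.5
position: [0.539, -0.2245, 0.0873]
tool_rot: [[0.994, -0.105, -0.004], [-0.105, -0.994, 0.003], [-0.004, -0.002, -1.0]]
ft_force: [0.3, -0.1, 0.3]
grip_width: 0.0473
gripper_force: 0.0
```

>>> move_arm(plan=[[0,0,-8,-4,2,-4,0.1],[0,0,-16,-8,4,-8,0.1],[0,0,-24,-13.4,6.4,-8,0.1],[0,0,-32,-13.4,6.4,-8,0.1],[0,0,-40,-13.4,6.4,-8,0.1]])

```text
time_s: 23.0
position: [0.3977, -0.2756, 0.1692]
tool_rot: [[0.828, 0.561, 0.0], [0.561, -0.828, -0.001], [-0.0, 0.001, -1.0]]
ft_force: [0.3, -0.9, 0.2]
grip_width: 0.0471
gripper_force: 0.0
```

>>> move_arm(plan=[[0,0,-8,0,0,0,0.1],[0,0,-16,0,0,0,0.1],[0,0,-24,0,0,0,0.1],[0,0,-32,0,0,0,0.1],[0,0,-38,0,0,0,0.1]])

```text
time_s: 23.5
position: [0.3999, -0.2747, 0.1682]
tool_rot: [[0.304, 0.953, -0.0], [0.953, -0.304, 0.0], [0.0, -0.0, -1.0]]
ft_force: [-0.2, -0.3, 0.0]
grip_width: 0.047
gripper_force: 0.0
```

>>> move_arm(plan=[[0,0,0,0,0,0,0.1],[0,0,0,0,0,0,0.1]])

```text
time_s: 23.7
position: [0.3999, -0.2747, 0.1682]
tool_rot: [[0.312, 0.95, -0.0], [0.95, -0.312, 0.0], [0.0, -0.0, -1.0]]
ft_force: [0.5, 0.6, -0.2]
grip_width: 0.0471
gripper_force: 0.0
```

```bash
sed -i 's/^p=env/M["lockS"]=M["lock"]\np=env/' look.py; python3 look.py w9.png handle:0:.4137,-.2307,-17.8:handle+tin lock:.004:.5401,-.2245,0:lock strip:0:.5401,-.2242,-5.6:strip; python3 go.py .4137,-.2307,.1,72
```

```text
handle 0.65 [ 0.4129 -0.2302] -17.9 cost 0.014
lock 0.83 [ 0.5391 -0.2247] 0.0 cost 0.049
strip 0.8 [ 0.5406 -0.2228] -5.9 cost 0.175
t 23.95 pos [ 0.3999 -0.2747  0.1683] q6 -30.4 w 0.0471 F [-0.8  0.9 -0.7]
.4137,-.2307,.1,72 [-0.0, -0.0, -0.08, 4.61, -0.06, 6.83]
```

View pics/w9.png

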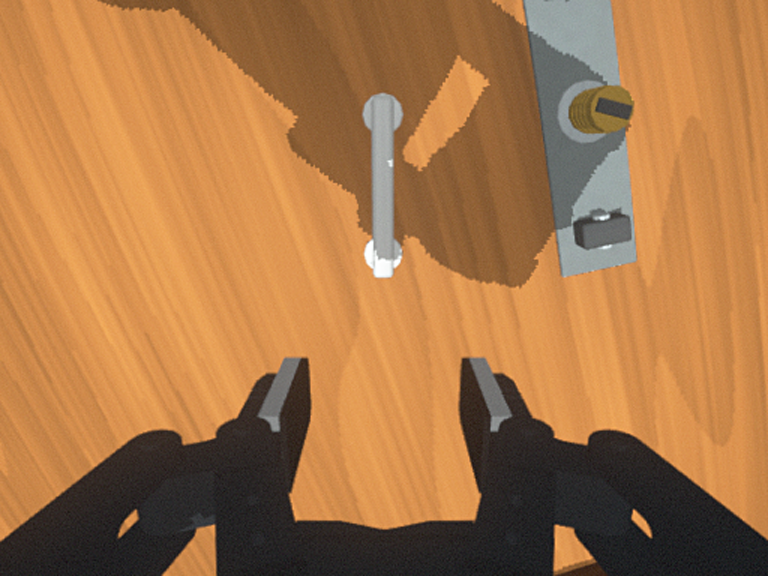

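Wrist view: handle at (383,185), centred between the fingers and square to them. The lock stands on the strip at (590,110). I'm grasping the bar.

>>> move_arm(plan=[[0,0,0,4.6,-0.15,2,0.1],[0,0,0,4.6,-0.15,7,0.1],[0,0,0,4.6,-0.15,12,0.1],[0,0,0,4.6,-0.15,15.5,0.1],[0,0,0,4.6,-0.15,15.5,-0.3]])

```text
time_s: 24.45
position: [0.4112, -0.229, 0.0101]
tool_rot: [[0.31, 0.951, -0.006], [0.951, -0.31, 0.006], [0.003, -0.007, -1.0]]
ft_force: [-0.2, -0.1, 1.2]
grip_width: 0.0335
gripper_force: 0.0
```

>>> move_arm(plan=[[0,0,0,0,0,0,-0.5],[0,0,0,0,0,0,-1],[0,0,0,0,0,0,-1],[0,0,0,0,0,0,-1],[0,0,0,0,0,0,-1]], squeeze=40)

```text
time_s: 24.95
position: [0.4134, -0.2312, 0.015]
tool_rot: [[0.309, 0.951, 0.003], [0.951, -0.309, -0.003], [-0.002, 0.003, -1.0]]
ft_force: [-2.0, -0.5, 8.8]
grip_width: 0.0109
gripper_force: 42.5
```

>>> move_arm(plan=[[0,0,0,0,0,-4,-1],[0,0,0,0,0,-9,-1],[0,0,0,0,0,-14,-1],[0,0,0,0,0,-14,-1],[0,0,0,0,0,-14,-1]])

```text
time_s: 25.45
position: [0.4128, -0.2305, 0.1543]
tool_rot: [[0.31, 0.951, 0.002], [0.951, -0.31, -0.002], [-0.001, 0.002, -1.0]]
ft_force: [-0.3, 0.2, -2.1]
grip_width: 0.0113
gripper_force: 41.2
```

```bash
python3 - <<'E'
import numpy as np
a=np.radians(-5.7); print(np.array([.5402,-.2243])+.075*np.array([np.cos(a),np.sin(a)]))
E
python3 go.py .6147,-.232,.15,84.3
```

```text
[ 0.61482917 -0.23174898]
t 25.45 pos [ 0.4128 -0.2305  0.1543] q6 -25.5 w 0.0113 F [-0.3  0.2 -2.1]
.6147,-.232,.15,84.3 [0.13, 0.08, -12.33, 6.1, 19.25, 0.47]
```

>>> move_arm(plan=[[0,0,-8,6.1,19.3,0,-1],[0,0,-12.3,6.1,19.3,0,-1],[0,0,-12.3,6.1,19.3,0,-1],[0,0,-12.3,6.1,19.3,0,-1],[0,0,-12.3,6.1,19.3,0,-1]])

```text
time_s: 25.95
position: [0.6186, -0.2313, 0.1494]
tool_rot: [[0.097, 0.995, -0.002], [0.995, -0.097, 0.002], [0.002, -0.002, -1.0]]
ft_force: [-1.0, 0.4, -1.7]
grip_width: 0.0109
gripper_force: 41.2
```

>>> move_arm(plan=[[0,0,0,0,0,3,-1],[0,0,0,0,0,3,-1],[0,0,0,0,0,3,-1],[0,0,0,0,0,3,-1]])

```text
time_s: 26.35
position: [0.615, -0.2325, 0.1242]
tool_rot: [[0.1, 0.995, 0.001], [0.995, -0.1, -0.0], [-0.0, 0.001, -1.0]]
ft_force: [0.5, -0.6, -0.8]
grip_width: 0.0111
gripper_force: 41.2
```

View pics/w10.png

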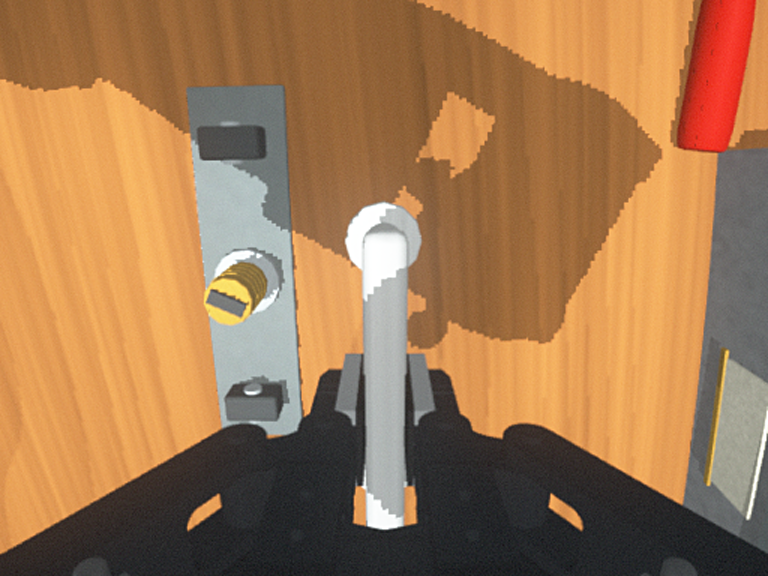

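Wrist view: handle over its place at (385,380), parallel to the strip. The lock stands at (248,280) between the guides at (231,142) and (253,400). Next I lower the handle.

>>> move_arm(plan=[[0,0,0,0.05,0,4,-1],[0,0,0,0.05,0,8,-1],[0,0,0,0.05,0,10.3,-1],[0,0,0,0.05,0,10.3,-1],[0,0,0,0.05,0,10.3,-1]])

```text
time_s: 27.05
position: [0.6157, -0.232, 0.0214]
tool_rot: [[0.1, 0.995, 0.001], [0.995, -0.1, -0.001], [-0.001, 0.001, -1.0]]
ft_force: [-0.5, -0.4, -0.1]
grip_width: 0.0114
gripper_force: 41.5
```

>>> move_arm(plan=[[0,0,0,0,0,0.2,-1],[0,0,0,0,0,0.2,-1],[0,0,0,0,0,0.2,-1],[0,0,0,0,0,0.2,-1]])

```text
time_s: 27.45
position: [0.6154, -0.2318, 0.0189]
tool_rot: [[0.1, 0.995, 0.001], [0.995, -0.1, -0.0], [-0.0, 0.001, -1.0]]
ft_force: [-0.3, -0.5, -2.2]
grip_width: 0.0109
gripper_force: 41.5
```

>>> move_arm(plan=[[0,0,0,0,0,0.15,-1],[0,0,0,0,0,0.15,-1],[0,0,0,0,0,0.15,-1]])

```text
time_s: 27.75
position: [0.6152, -0.2317, 0.0167]
tool_rot: [[0.1, 0.995, -0.0], [0.995, -0.1, 0.0], [0.0, -0.0, -1.0]]
ft_force: [-0.1, 0.4, -1.9]
grip_width: 0.0109
gripper_force: 41.5
```

>>> move_arm(plan=[[0,0,0,0,0,0.1,-1],[0,0,0,0,0,0.1,-1],[0,0,0,0,0,0.1,-1]])

```text
time_s: 28.05
position: [0.6152, -0.2317, 0.0157]
tool_rot: [[0.1, 0.995, -0.0], [0.995, -0.1, 0.0], [0.0, -0.0, -1.0]]
ft_force: [0.1, 0.7, -1.9]
grip_width: 0.011
gripper_force: 41.5
```

>>> move_arm(plan=[[0,0,0,0,0,0.1,-1],[0,0,0,0,0,0.1,-1],[0,0,0,0,0,0.1,-1]])

```text
time_s: 28.35
position: [0.6153, -0.2317, 0.0149]
tool_rot: [[0.1, 0.995, 0.0], [0.995, -0.1, -0.0], [-0.0, 0.0, -1.0]]
ft_force: [0.6, 0.2, -0.7]
grip_width: 0.0111
gripper_force: 41.6
```

>>> move_arm(plan=[[0,0,0,0,0,0.05,-1],[0,0,0,0,0,0.05,-1],[0,0,0,0,0,0.05,-1]])

```text
time_s: 28.65
position: [0.6154, -0.2318, 0.0148]
tool_rot: [[0.1, 0.995, 0.001], [0.995, -0.1, -0.0], [-0.0, 0.001, -1.0]]
ft_force: [-0.8, 1.2, 5.7]
grip_width: 0.0111
gripper_force: 42.3
```

>>> move_arm(plan=[[0,0,0,0,0,0,-0.6],[0,0,0,0,0,0,-0.3],[0,0,0,0,0,0,-0.3],[0,0,0,0,0,-3,-0.3],[0,0,0,0,0,-8,-0.3]])

```text
time_s: 29.15
position: [0.6137, -0.2309, 0.0919]
tool_rot: [[0.1, 0.995, -0.006], [0.995, -0.1, 0.004], [0.003, -0.007, -1.0]]
ft_force: [0.7, -0.0, -0.2]
grip_width: 0.0298
gripper_force: 0.0
```

>>> move_arm(plan=[[0,0,0,0,0,-5,-0.3],[0,0,0,0,-4,-8,-0.3],[0,0,0,-4,-8,-10,-0.3],[0,0,0,-8,-11,-10,-0.3],[0,0,0,-8,-11,-10,-0.3]])

```text
time_s: 29.65
position: [0.4951, -0.3032, 0.1953]
tool_rot: [[0.104, 0.995, 0.0], [0.995, -0.104, -0.002], [-0.002, 0.001, -1.0]]
ft_force: [1.3, 0.1, -0.3]
grip_width: 0.0302
gripper_force: 0.0
```

>>> move_arm(plan=[[0,0,0,-3,-4,0,-0.3],[0,0,0,-6,-8,0,-0.3],[0,0,0,-9,-12,0,-0.3],[0,0,0,-9,-12,0,-0.3]])

```text
time_s: 30.05
position: [0.3657, -0.3804, 0.1941]
tool_rot: [[0.105, 0.994, -0.001], [0.994, -0.105, -0.0], [-0.0, -0.001, -1.0]]
ft_force: [1.3, 0.1, 0.7]
grip_width: 0.0299
gripper_force: 0.0
```

```bash
cat > fin.py <<'E'
from fit import *
for cam in("top","side"):
    p=env.get_image(cam); save(p,"fin_"+cam+".png",1.5)
    for n,z,v,nm in(("jig",0,[.561,.2363,-.02],["jig"]),("guard_long",.026,[.561,.2363,-.02],["guard_long","guard_mid"]),("strip",0,[.5402,-.2243,-.1],["strip"]),("lock",.004,[.5402,-.2248,0],["lock"]),("handle",0,[.615,-.232,-.1],["handle","tin"]),("tin",0,[.55,.007,0],["tin"]),("eraser",0,[.5526,.087,.2],["eraser"])):
        b=mask_near(p,nm,v,z+.01,14)
        if b: w,c=fit([(p,b[1])],M[n],v,z,n in("lock","tin")); print(cam,n,np.round(w[:2],4),round(np.degrees(w[2]),1),round(c,3))
E
python3 fin.py
```

```text
top jig [0.5634 0.2347] -1.3 0.542
top guard_long [0.5643 0.2355] -1.3 0.014
top strip [ 0.5416 -0.2257] -5.5 0.129
top lock [ 0.5421 -0.2261] 0.0 0.009
top handle [ 0.6173 -0.2315] -5.3 0.025
top tin [0.5521 0.0074] 0.0 0.013
top eraser [0.553  0.0872] 9.9 0.033
side jig [0.5602 0.2344] -1.6 0.342
side guard_long [0.5598 0.2352] 1.3 0.044
side handle [ 0.6151 -0.2321] -6.1 0.085
side tin [0.5487 0.007 ] 0.0 0.065
side eraser [0.5501 0.0865] 7.5 0.062
```

View pics/fin_side.png

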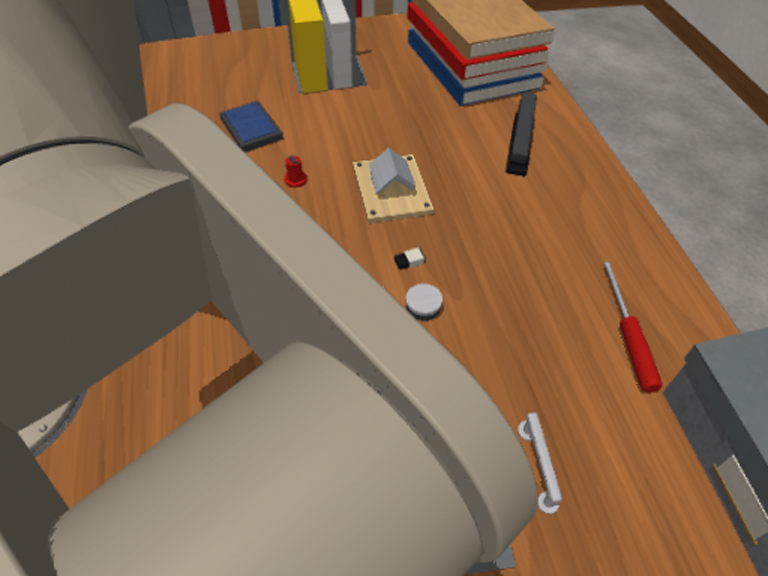

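View pics/fin_top.png

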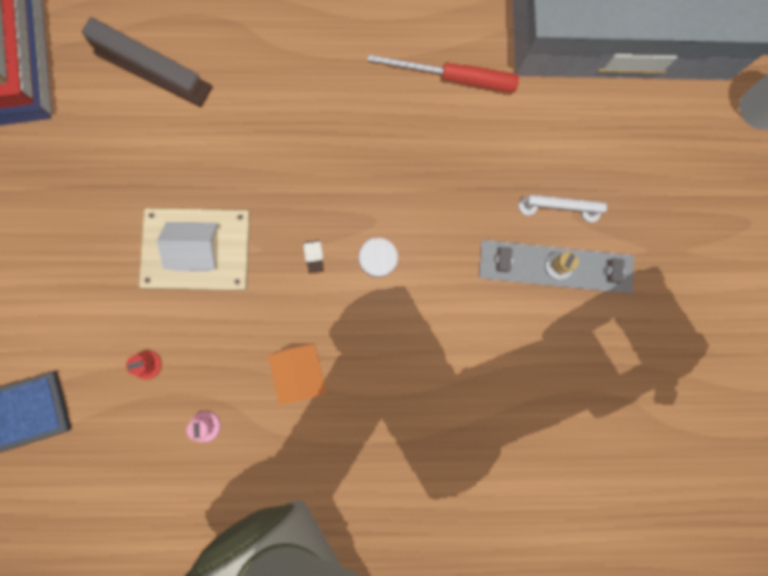

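Final views: both guards are nested on the jig at top (188,247), and the lock is mid-strip at (561,265). The handle stands parallel behind the strip at (565,207), and the tin and eraser have not moved. I'm handing in.

```bash
python3 -c "
from rig import env
print(env.close_job())"
```

```text
the job is handed in; nothing more can be done
None
```

I handed the job in at about 31 s, with no verdict returned: both guards are nested on the jig, the lock stands mid-strip, the handle is parallel behind it (about 38 mm clear, within about 2 mm of centred on the lock), everything is released, and the tin and eraser were not touched.

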